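Unload the waffle iron and set the fan on the batch

ROBOT

A 6-joint arm with a two-finger parallel gripper is mounted at the origin on a cart in front of the work surface, level with it; the furniture and walls round the work are solid. World frame = base frame: x ahead of the robot, y to its left, z up, the work surface at z = 0. Lengths are in m, angles in rad, forces in N, time in s.
With the tool pointing down it reaches from about 0.275 to 0.825 m from the base axis. Payload 4.9 kg.
Tool frame: the origin (TCP) lies at the very end of the fingers, on their centre line; the grasp point (between the pads) lies 19 mm behind it; z points along the fingers, y is the line along which they close (so a half turn about z gives the same grasp; the last joint's range is limited). The gripper opens to 85 mm and grips with 20 to 120 N. Pads are 22 mm wide; open, the fingers measure 114 mm over their backs; the gripper's body (76 mm by 85 mm) begins 54 mm behind the grasp point. The pads swing forward as they close: fully open they stand 13 mm farther back than shut.
Start: joints at [0.986, 0.326, -0.193, 1.052, 0, 1.437], TCP at [0.24, 0.495, 0.231] pointing down, gripper open.
Joint ranges: [-2.65, 2.65], [-0.97, 1.79], [-1.3, 1.35], [-1.93, 2.1], [-1.47, 1.37], [-3.14, 3.14]. Speed limits (rad/s): [2.57, 2.57, 3.14, 3.14, 3.14, 3.14].

INTERFACE

Orientations are given as a rotation vector (axis times angle).
In Python, from station import ctrl gives the robot as it stands.
- The arm moves only by the tool nudge_tcp, called after ">>>" by a JSON object that holds its "method" and its "body", one argument or row to a line. Schema: {"type":"object","properties":{"ticks":{"type":"string"},"force":{"type":"number"},"only":{"type":"string"},"quiet":{"type":"boolean"},"lines":{"type":"string"}},"required":["ticks"],"additionalProperties":false}. ticks is a string of 1 to 20 rows, parted by a bar, with the numbers parted by commas; each row has 5 numbers: dx, dy, dz in shares of the most that a row can go, 1 being 62.5 mm, then a turn about the tool's z in normalised numbers (1 is 2 pi rad), then the finger opening in m; each row shifts and turns the commanded pose from where the row before left it, along the tool's axes as they then stand; what a row does not reach is not made up. A row lasts 1/8 s, in which the tool goes at most 0.0625 m and 0.188 rad, less where a joint would pass 70% of its speed; a pose out of reach is approached as far as the arm can. The fingers move at their own pace and stop on an object; force is the grip in N (left out, the last holds). Time passes only in rows, so rows that do not move let the fingers close. The tool returns the time, the measured TCP pose, the force, the opening and the grip force at its end. only (a regular expression) keeps the lines of the reply that match it, lines (a string "A,B") keeps lines A to B, and quiet returns only ok. Input that does not fit is refused with a message, and nothing moves.
- ctrl.state(): the state, without advancing time (a new reading comes with each control period).
- ctrl.get_image(name): name is "scene" or "top" or "wrist"; returns a dict with "pixels" (420x560x3 uint8, red, green, blue), "vertical_fov" (degrees; the focal length in pixels is half the picture's height over the tangent of half this angle, whatever the lens; pixels are square), "cx", "cy" (the principal point, pixels), "R" (3x3) and "t" (3): a world point X has camera coordinates R X + t. Camera axes: x right, y down, z forward; pixel columns grow to the right and rows downward; lengths in m; the calibration is good to about 2 mm. A picture is of the moment at which its call begins. There is no depth.
- ctrl.close_job(): hands the job in; it is judged then, once.
The state is a dict: "clock": time; "joints": joint angles; "qvel": joint speeds; "tau": joint torques, N m; "tcp_pos": TCP position; "orientation": TCP orientation; "ft_force": force on the tool from outside, world axes, zero at the start; "wrist_torque": the same for the moment, N m; "gripper_width": finger opening in m; "finger_force": force on a finger pad.
Only numpy, scipy, OpenCV 4.12 (cv2) and the standard library are available. Lean on these libraries where they do the work, as an engineer would, in place of code of your own. Each camera call takes 0.05 s, during which the arm holds its last target. There are 200 camera calls.

TASK

Open the waffle iron, lift every waffle stick in it out of its mould and lay them on the wire cooling rack, flat and clear of one another, then close the iron's lid fully. Turn and tip the desk fan's head so that it points straight at the middle of the rack, and when all that is done switch the fan on by pushing its toggle over to the right; leave the things at the back where they stand.

Things in the scene. Friction and masses are not known exactly. Their poses are not given: they have to be found in the camera images.
- iron: Waffle-stick iron, standing fast, black with a brushed-steel lid, 150 mm deep (x) by 268 wide (y), 97 high when shut. Origin on the worktop under its centre; -x is its front. Its lower dark plate, top at z 55, has four mould cavities side by side in y, centres at y -93, -31, +31, +93, each 114 long (x) by 38 wide (y) by 14 deep (floor at z 41). Not every cavity need be filled.
- lid (a joint): The iron's lid, hinged along its rear edge, rad: 0 is shut, 1.83 fully open (leaning 15 deg back). Stiff hinge: left above about 1.1 it stays, left below about 0.6 it sinks shut by its own weight (0.5 kg); 2 to 4 N at the handle move it. It covers the moulds until open; above about 1.4 there is room for a gripper over the moulds.
- lid_handle (a point): Middle of the lid's handle: a straight round black bar 13 mm thick, 136 long (clear length 110 between its two arms), along the iron's y, 43 mm in front of the lid's front face; 81 mm above the worktop when shut. It swings on a radius of 200 mm about lid_hinge.
- lid_hinge (a point): Middle of the lid's hinge line (which runs along the iron's y): 80 mm behind the iron's centre, 56 mm above the worktop; axes as the iron's.
- waffle_1: A golden-brown baked waffle stick with a grid pattern, firm, 110 long (its x) by 34 wide (its y) by 30 thick (its z), 50 g; origin at its centre. Starts in one of the iron's cavities, standing 16 mm above the lower plate; two to four of the four sticks are present.
- waffle_2: A golden-brown baked waffle stick with a grid pattern, firm, 110 long (its x) by 34 wide (its y) by 30 thick (its z), 50 g; origin at its centre. Starts in one of the iron's cavities, standing 16 mm above the lower plate; two to four of the four sticks are present.
- waffle_3: A golden-brown baked waffle stick with a grid pattern, firm, 110 long (its x) by 34 wide (its y) by 30 thick (its z), 50 g; origin at its centre. Starts in one of the iron's cavities, standing 16 mm above the lower plate; two to four of the four sticks are present.
- waffle_4: A golden-brown baked waffle stick with a grid pattern, firm, 110 long (its x) by 34 wide (its y) by 30 thick (its z), 50 g; origin at its centre. Starts in one of the iron's cavities, standing 16 mm above the lower plate; two to four of the four sticks are present.
- rack: Wire cooling rack, loose, 0.35 kg, 250 long (its x) by 170 wide (its y) by 30 high; flat wire top without a rim, closely spaced wires. Origin on the worktop under its middle.
- rack_middle (a point): Middle of the rack's top, 30 mm above the worktop; axes as the rack's.
- fan: White desk fan, its base standing fast: a round foot of 132 mm with a tongue 66 wide that reaches 175 mm to the front (-x of its frame) and carries the switch. Origin on the worktop under the swivel axis, which is upright through it. The head, a round wire cage of 124 mm, 55 deep, hangs in a fork (arms at 80 mm either side) with its tilt axis 165 mm above the worktop.
- fan_swivel (a joint): Swivel of fork and head about the upright axis, rad, -0.6 to 2.6: at 0 the fan blows to the -x of the fan's frame (over its switch), and it grows as the head turns clockwise seen from above (at 1.57 it blows to the +y of the fan's frame). Stays where left (0.16 N m).
- fan_tilt (a joint): Tilt of the head in the fork, rad, -0.4 to 0.8: 0 is level, positive blows downwards. The level axis lies across the head through its centre. Stays where left (0.16 N m).
- fan_head (a point): Centre of the fan's head, where swivel and tilt axes cross. Its -x axis is the direction in which the fan blows, y lies along the tilt axis, z points from the centre to the handle.
- fan_handle (a point): Middle of the handle on top of the head, 85 mm from the head's centre (along its z): a straight bar 84 long (along the head's y) by 12 thick (x) by 14 high (z), its top 92 from the head's centre, with 16 mm free under it. Gripped across its thickness it serves both to turn and to tip the head.
- fan_switch (a joint): Toggle switch at the front of the fan's foot, a steel lever 35 mm long with a ball end, rad: 0 is off, leaning to the +y of the fan's frame (the left, seen from the robot); 0.9 is on, leaning to -y (the right). Stays where left; about 1 N moves it. A small raised dot marks the on side.
- switch_tip (a point): Centre of the 13 mm ball end of the switch lever, 28 mm from its pivot, which lies 145 mm in front of the swivel axis, 22 mm above the worktop.
- jam_jar: Jam jar, 69 mm across, 99 high, at the back; leave alone.
- mug: Spotted mug, 93 high, at the back; leave alone.
- egg_box: Grey egg box, 106 by 156 by 72 high, at the back; leave alone.

How it is judged:
By the outcome, as a careful person would: the job done as asked, in the order asked, and still so for the second after the job is handed in, with the robot touching nothing.
Of waffle_1, waffle_2, waffle_3, waffle_4 only 2 to 4 are there at a start; the rules pass over those that are not, and their reading is None.
At some moment in a run one of rack may be knocked a few centimetres aside while the robot is not near it.
Once in a run the grip may slacken for a moment while it holds something.
It also fails if it takes over 210 s, if anything falls off the work surface, if the arm or the gripper's body presses on something with over 40 N, if the wrist force passes 120 N, or if a joint passes its speed limit or range.

## Working session

There is one attempt and no reset: what is moved stays moved. The work goes in short steps, Python scripts to look and compute and a tool call to move; the robot and the scene stay as the last step left them, time stands still between calls to the robot, and variables do not carry over. Pictures are saved under pics/ and viewed, at most 14 in all, crops included, and the job is handed in when it is done.

```bash
ls; mkdir -p pics; python3 - <<'E'
from station import ctrl
import cv2,pickle
d={}
for n in("scene","top","wrist"):
    i=ctrl.get_image(n);d[n]=i
    cv2.imwrite(f"pics/{n}0.png",i["pixels"][:,:,::-1]);print(n,i["vertical_fov"],i["cx"],i["cy"],i["R"],i["t"])
pickle.dump(d,open("d0.pkl","wb"));print(ctrl.state())
E
```

```text
pics
station.py
scene 52.169447858351646 277.81680060423764 209.59362308527867 [[ 0.68424963 -0.72902367  0.01808102]
 [-0.33595573 -0.33713496 -0.87947357]
 [ 0.6472528   0.59570505 -0.47560416]] [-0.4013143   0.3529572   0.91266933]
top 55.29635672515409 280.70917401738166 210.0455581686284 [[ 2.85887495e-02 -9.99590831e-01  9.23765553e-04]
 [-9.92453152e-01 -2.84948291e-02 -1.19267709e-01]
 [ 1.19245231e-01  2.49292062e-03 -9.92861702e-01]] [-0.02081285  0.59838969  1.48032156]
wrist 60.59044358936586 285.9913912115552 203.6653666028842 [[ 4.35070052e-01  9.00396479e-01 -4.80842828e-04]
 [ 8.69874793e-01 -4.20184038e-01  2.58385795e-01]
 [ 2.32447617e-01 -1.12834194e-01 -9.66041692e-01]] [-0.54904489 -0.03371901  0.37763687]
{'clock': 0.15, 'joints': array([ 9.85782982e-01,  3.26762297e-01, -1.93329523e-01,  1.05201321e+00,
       -2.17314842e-06,  1.43660296e+00]), 'qvel': array([-0.00029574, -0.00191327,  0.00276142,  0.00110396,  0.00100612,
        0.00117504]), 'tau': array([ 1.16023602e-03, -4.43703926e+01,  2.62664580e+01,  1.04130086e-02,
       -6.08029382e-05, -8.25865616e-07]), 'tcp_pos': array([0.2393827 , 0.49469146, 0.23069726]), 'orientation': array([-7.02062190e-01, -3.06167090e+00,  1.92513979e-03]), 'ft_force': array([-0.12571655,  0.93479831, -0.65670012]), 'wrist_torque': array([ 0.0017354 ,  0.03454493, -0.00794031]), 'finger_force': 0.0, 'gripper_width': 0.08567930164887451}
```

View pics/scene0.png

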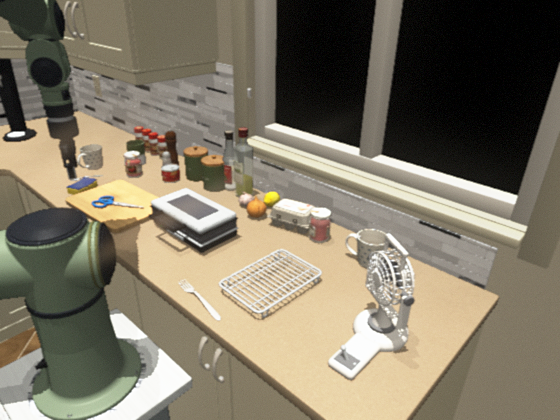

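View pics/top0.png

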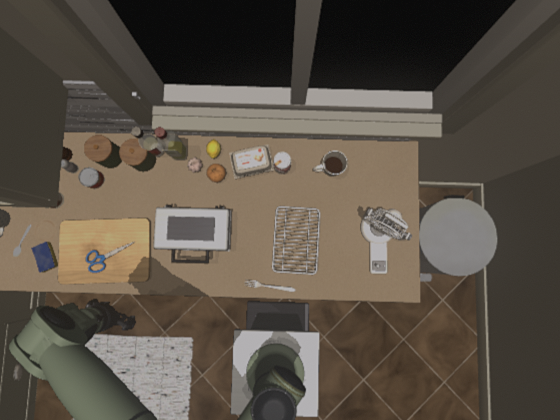

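The scene view shows iron (195,215), rack (270,282), fan (380,300). The top view shows iron (192,230) with its handle at (192,258), rack (297,240), fan (385,225) and switch (378,265). I'll enlarge both for measuring.

```bash
cat >h.py <<'E'
import numpy as np,cv2,pickle
from station import ctrl
from scipy.spatial.transform import Rotation as Ro
def f(i): return 210/np.tan(np.radians(i["vertical_fov"]/2))
def ray(i,u,v):
    d=np.array([(u-i["cx"])/f(i),(v-i["cy"])/f(i),1.]);R=np.array(i["R"]);t=np.array(i["t"])
    return -R.T@t,R.T@d
def onz(i,u,v,z):
    o,d=ray(i,u,v);return o+d*(z-o[2])/d[2]
def proj(i,X):
    c=np.array(i["R"])@np.array(X)+i["t"];return f(i)*c[:2]/c[2]+[i["cx"],i["cy"]]
def tri(rays):
    A=0;b=0
    for o,d in rays:
        d=d/np.linalg.norm(d);P=np.eye(3)-np.outer(d,d);A=A+P;b=b+P@o
    return np.linalg.solve(A,b)
def tool(X,w=None):
    "offset from present TCP to world X in tool axes"
    s=ctrl.state();M=Ro.from_rotvec(s["orientation"]).as_matrix();return M.T@(np.array(X)-s["tcp_pos"])
def crop(i,x0,y0,x1,y1,k,name):
    c=cv2.resize(i["pixels"][y0:y1,x0:x1,::-1],None,fx=k,fy=k,interpolation=cv2.INTER_CUBIC);cv2.imwrite("pics/"+name,c)
E
python3 - <<'E'
from h import *
d=pickle.load(open("d0.pkl","rb"))
crop(d["top"],145,195,345,295,4,"t1.png")
a=d["top"]["pixels"][185:285,345:425,::-1];b=d["scene"]["pixels"][225:385,320:420,::-1]
a=cv2.resize(a,None,fx=4,fy=4,interpolation=2);b=cv2.resize(b,None,fx=3.5,fy=3.5,interpolation=2)
c=np.zeros((560,670,3),np.uint8);c[:400,:320]=a;c[:560,320:]=b;cv2.imwrite("pics/f1.png",c)
E
```

```text
(no output)
```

View pics/t1.png

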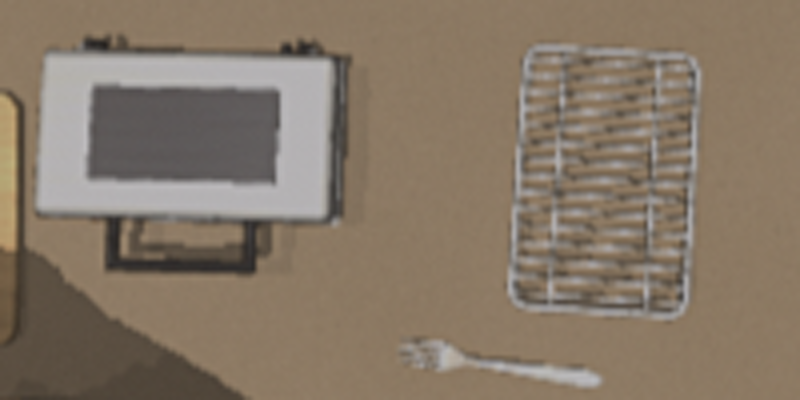

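View pics/f1.png

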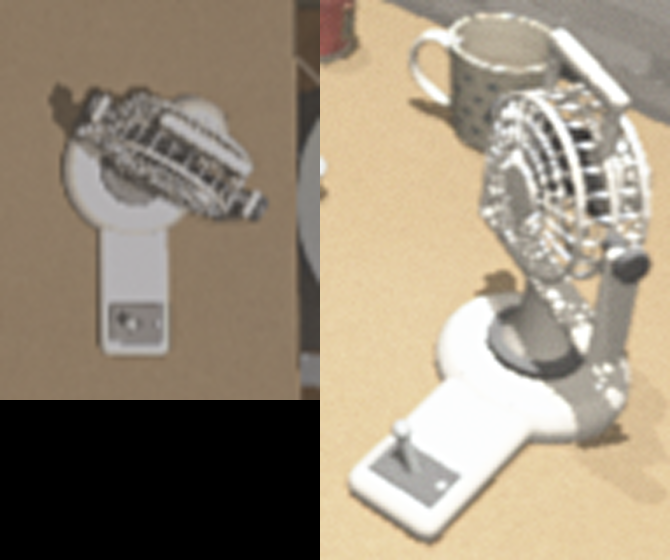

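The crops show lid corners, handle bar, rack corners, fan tongue, handle and switch clearly. Now the positions.

```bash
python3 - <<'E'
from h import *
np.set_printoptions(precision=4,suppress=True)
d=pickle.load(open("d0.pkl","rb"));T=d["top"];S=d["scene"]
def t1(x,y,z): return onz(T,145+x/4-.4,195+y/4-.4,z)
L=np.array([t1(45,53,.095),t1(335,57,.095),t1(331,220,.095),t1(37,216,.095)])
print("lid",L,L.mean(0))
H=np.array([t1(107,265,.081),t1(253,268,.081)]);print("handle",H,H.mean(0))
R=np.array([t1(525,45,.029),t1(699,55,.029),t1(687,319,.029),t1(509,307,.029)]);print("rack",R,R.mean(0))
for a,b in((0,3),(1,2),(0,1),(3,2)):print(np.linalg.norm(R[a]-R[b]),np.degrees(np.arctan2(*(R[a]-R[b])[[1,0]])))
def t2(x,y): return (345+x/4-.4,185+y/4-.4)
def s2(x,y): return (320+(x-320)/3.5-.4,225+y/3.5-.4)
for n,p in dict(tongueL0=(101,240),tongueL1=(100,345),tongueR0=(168,240),tongueR1=(168,345),front=(134,355)).items():print(n,onz(T,*t2(*p),.015))
print("footL",onz(T,*t2(62,170),.01))
for n,a,b in(("hL",(165,115),(557,33)),("hR",(246,168),(625,102)),("tip",(131,324),(402,426)),("knobR",(258,208),(630,262))):
    ra,rb=ray(T,*t2(*a)),ray(S,*s2(*b));X=tri([ra,rb]);print(n,X,proj(T,X)-t2(*a),proj(S,X)-s2(*b))
E
```

```text
lid [[0.5866 0.4501 0.095 ]
 [0.5905 0.1865 0.095 ]
 [0.4432 0.1836 0.095 ]
 [0.4392 0.4476 0.095 ]] [0.5149 0.3169 0.095 ]
handle [[0.3972 0.3859 0.081 ]
 [0.3983 0.2539 0.081 ]] [0.3977 0.3199 0.081 ]
rack [[ 0.6151  0.0153  0.029 ]
 [ 0.6103 -0.1503  0.029 ]
 [ 0.362  -0.1434  0.029 ]
 [ 0.3684  0.0228  0.029 ]] [ 0.4889 -0.0639  0.029 ]
0.24685576102895576 -1.7445673517481664
0.24832368729272356 -1.6017238194077679
0.16565491017790715 88.32837926900244
0.16627861417510478 87.8225538603867
tongueL0 [ 0.4789 -0.3456  0.015 ]
tongueL1 [ 0.3803 -0.3449  0.015 ]
tongueR0 [ 0.4807 -0.4092  0.015 ]
tongueR1 [ 0.3821 -0.4089  0.015 ]
front [ 0.3719 -0.3769  0.015 ]
footL [ 0.5448 -0.3093  0.01  ]
hL [ 0.5713 -0.3439  0.253 ] [-0.147   0.0968] [ 0.2541 -0.0371]
hR [ 0.5315 -0.4113  0.2513] [ 0.3786 -0.2287] [-0.686   0.0953]
tip [ 0.4014 -0.3658  0.051 ] [ 0.1024 -0.0805] [-0.221   0.0172]
knobR [ 0.5039 -0.4462  0.167 ] [-0.0496  0.0304] [ 0.0959 -0.0107]
```

The rows are not in the units I measure in: shifts go in shares of 62.5 mm and turns go in shares of 2 pi rad. I convert before sending: 0.184 rad is 0.0293.

>>> {"method": "nudge_tcp", "body": {
  "ticks": "0,0,0,0.0293,0.036 | 0,0,0,0.0293,0.036 | 0,0,0,0.0293,0.036 | 0,0,0,0.0293,0.036 | 0,0,0,0.0293,0.036 | 0,0,0,0.0293,0.036 | 0,0,0,0,0.036 | 0,0,0,0,0.036",
  "force": 60
}}

```text
clock: 1.15
tcp_pos: [0.2396, 0.495, 0.2311]
orientation: [2.201, 2.242, -0.001]
ft_force: [0.2, -0.1, -0.4]
gripper_width: 0.0361
finger_force: 0.0
```

```bash
python3 - <<'E'
from h import *
np.set_printoptions(precision=4,suppress=True)
s=ctrl.state();M=Ro.from_rotvec(s["orientation"]).as_matrix();print(M,s["joints"],tool([.398,.320,.15]))
i=ctrl.get_image("wrist");R=np.array(i["R"]);print("cam in tool",M.T@(-R.T@i["t"]-s["tcp_pos"]))
E
```

```text
[[-0.0185  0.9998 -0.0002]
 [ 0.9998  0.0185 -0.0003]
 [-0.0003 -0.0002 -1.    ]] [ 0.9858  0.3263 -0.1928  1.052   0.      2.538 ] [-0.1778  0.1552  0.0811]
cam in tool [ 0.0648 -0.0003 -0.1427]
```

Converted, -0.0355 m is -0.568, 0.031 m is 0.496.

>>> {"method": "nudge_tcp", "body": {
  "ticks": "-0.568,0.496,0.256,0,0.036 | -0.568,0.496,0.256,0,0.036 | -0.568,0.496,0.256,0,0.036 | -0.568,0.496,0.256,0,0.036 | -0.568,0.496,0.256,0,0.036 | 0,0,0,0,0.036 | 0,0,0,0,0.036"
}}

```text
clock: 2.08
tcp_pos: [0.3973, 0.3203, 0.1514]
orientation: [-2.203, -2.239, -0.0]
ft_force: [-0.7, 0.6, -0.1]
gripper_width: 0.0357
finger_force: 0.0
```

```bash
python3 - <<'E'
from h import *
i=ctrl.get_image("wrist");cv2.imwrite("pics/w1.png",i["pixels"][:,:,::-1])
print(proj(i,[.398,.320,.081]),tool([.398,.32,.062]),proj(i,[.398,.25,.081]))
E
```

```text
[287.34046444 216.62771071] [-0.00078719  0.0008411   0.08961378] [285.45387599 316.66912175]
```

View pics/w1.png

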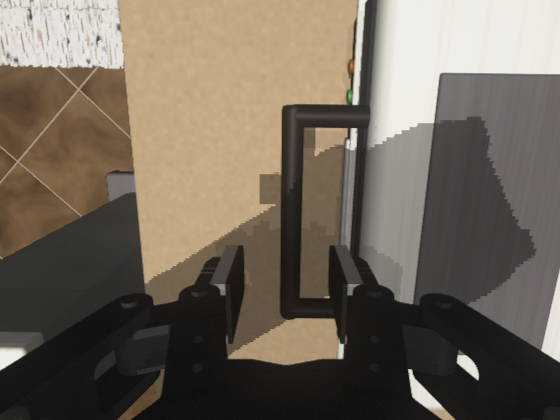

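The wrist view shows the handle bar at column 292, rows 105–318, running between the fingers and about 3 mm farther in x than I computed. I'll descend and grip.

Converted, 0.03 m is 0.48, 0.029 m is 0.464.

>>> {"method": "nudge_tcp", "body": {
  "ticks": "0,0.064,0.48,0,0.036 | 0,0,0.48,0,0.036 | 0,0,0.464,0,0.036 | 0,0,0,0,0.036 | 0,0,0,0,0.005 | 0,0,0,0,0.005 | 0,0,0,0,0.005 | 0,0,0,0,0.005",
  "force": 40
}}

```text
clock: 3.12
tcp_pos: [0.4003, 0.3212, 0.0636]
orientation: [-2.201, -2.238, -0.001]
ft_force: [-5.3, 0.5, 3.5]
gripper_width: 0.0115
finger_force: 39.0
```

Converted, -0.0216 m is -0.3456, -0.0211 m is -0.3376.

>>> {"method": "nudge_tcp", "body": {
  "ticks": "0,0.064,-0.3456,0,0.005 | 0,0.1008,-0.3376,0,0.005 | 0,0.1376,-0.3232,0,0.005 | 0,0.1712,-0.3072,0,0.005 | 0,0.2048,-0.2864,0,0.005 | 0,0.2352,-0.2624,0,0.005 | 0,0.2624,-0.2352,0,0.005 | 0,0.2864,-0.2048,0,0.005"
}}

```text
clock: 4.12
tcp_pos: [0.4878, 0.3216, 0.209]
orientation: [-2.197, -2.237, 0.008]
ft_force: [-14.8, -3.3, 15.1]
gripper_width: 0.0112
finger_force: 40.4
```

Converted, 0.022 m is 0.352, 0.0219 m is 0.3504.

>>> {"method": "nudge_tcp", "body": {
  "ticks": "0,0.3072,-0.1712,0,0.005 | 0,0.3248,-0.1376,0,0.005 | 0,0.3376,-0.1008,0,0.005 | 0,0.3456,-0.0624,0,0.005 | 0,0.3504,-0.024,0,0.005 | 0,0.352,0.0144,0,0.005 | 0,0.3472,0.0528,0,0.005 | 0,0,0,0,0.005 | 0,0,0,0,0.005"
}}

```text
clock: 5.25
tcp_pos: [0.6419, 0.3228, 0.2351]
orientation: [2.202, 2.235, 0.003]
ft_force: [2.2, -4.8, 3.4]
gripper_width: 0.0115
finger_force: 42.0
```

Converted, -0.06 m is -0.96, -0.05 m is -0.8, -0.186 rad is -0.0296.

>>> {"method": "nudge_tcp", "body": {
  "ticks": "0,0,0,0,0.03 | 0,0,0,0,0.03 | 0,0,-0.64,0,0.03 | 0,-0.96,-0.32,0,0.046 | 0,-0.8,0,-0.0296,0.046 | 0,0,0,-0.0296,0.046 | 0,0,0,-0.0296,0.046 | 0,0,0,-0.0296,0.046 | 0,0,0,-0.0296,0.046 | 0,0,0,-0.0296,0.046 | 0,0,0,-0.0296,0.046 | 0,0,0,-0.0296,0.046 | 0,0,0,-0.0132,0.046 | 0,0,0,0,0.046"
}}

```text
clock: 7.0
tcp_pos: [0.5307, 0.3226, 0.2928]
orientation: [0.025, -3.141, -0.001]
ft_force: [-0.0, -0.1, -0.1]
gripper_width: 0.0458
finger_force: 0.0
```

```bash
python3 - <<'E'
from h import *
i=ctrl.get_image("wrist");t=ctrl.get_image("top");s=ctrl.get_image("scene");pickle.dump([i,t,s],open("d1.pkl","wb"))
cv2.imwrite("pics/w2.png",i["pixels"][:,:,::-1])
for n,y in enumerate((-.093,-.031,.031,.093)):
    c=Ro.from_euler("z",.0165).apply([0,y,.071])+[.518,.321,0];print(c,proj(i,c))
E
```

```text
[0.51953443 0.22801266 0.071     ] [193.15149959 161.1055049 ]
[0.51851148 0.29000422 0.071     ] [254.10899538 161.1051574 ]
[0.51748852 0.35199578 0.071     ] [315.04067951 161.10481005]
[0.51646557 0.41398734 0.071     ] [375.94656838 161.10446284]
```

View pics/w2.png

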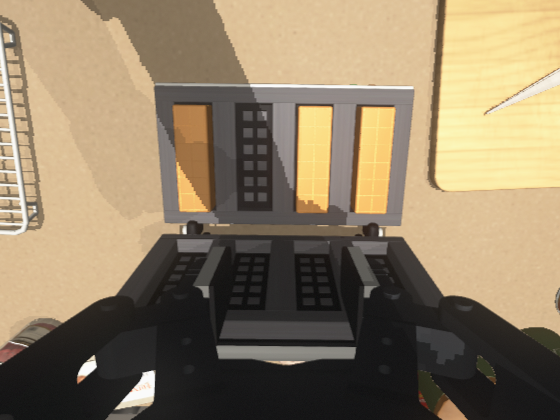

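The wrist view shows three sticks, at columns 193, 314 and 375 (rows 103–213). Cavity 2 (col 254) is empty, and the lid stands open behind. I'll measure them by mask.

```bash
python3 - <<'E'
from h import *
np.set_printoptions(precision=4,suppress=True)
i,t,s=pickle.load(open("d1.pkl","rb"))
h=cv2.cvtColor(i["pixels"],cv2.COLOR_RGB2HSV);m=((h[...,0]<26)&(h[...,1]>150)&(h[...,2]>60)).astype(np.uint8)
m[:95]=0;m[225:]=0;m[:,:160]=0;m[:,410:]=0
m=cv2.morphologyEx(m,cv2.MORPH_CLOSE,np.ones((7,7)))
for c in cv2.findContours(m,0,2)[0]:
    if cv2.contourArea(c)>1500:
        r=cv2.minAreaRect(c);print(r);b=np.array([onz(i,*p,.071) for p in cv2.boxPoints(r)]);print(b.mean(0))
        print([np.linalg.norm(b[0]-b[1]),np.linalg.norm(b[1]-b[2])], tool(b.mean(0)))
# lid angle / iron plate corners
for p in((156,87),(413,88),(401,225),(165,223)):print(onz(i,*p,.055))
E
```

```text
[0.4475 0.1903 0.055 ]
[0.4441 0.4494 0.055 ]
[0.5896 0.4518 0.055 ]
[0.5915 0.1892 0.055 ]
```

```bash
python3 - <<'E'
from h import *
np.set_printoptions(precision=4,suppress=True)
i,t,s=pickle.load(open("d1.pkl","rb"))
h=cv2.cvtColor(i["pixels"],cv2.COLOR_RGB2HSV)
print(h[150,193],h[150,314],h[150,375],h[150,345],h[120,200])
m=((h[...,1]>120)&(h[...,2]>60)).astype(np.uint8)
m[:95]=0;m[222:]=0;m[:,:165]=0;m[:,405:]=0
m=cv2.morphologyEx(m,cv2.MORPH_CLOSE,np.ones((5,5)))
n,l,st,ce=cv2.connectedComponentsWithStats(m)
for k in range(1,n):
    if st[k,4]>1500:
        x,y,w,hh,_=st[k];print(st[k],ce[k]);X=onz(i,*ce[k],.071);print(X,tool(X))
E
```

```text
[ 15 145 160] [ 24 111 251] [ 24 118 251] [  8  26 154] [ 15 146 183]
[ 173  104   42  108 4019] [194.1535 157.0281]
[0.5154 0.2292 0.071 ] [ 0.0171 -0.093   0.2218]
[ 295  106   38  107 2524] [313.0162 172.5836]
[0.5293 0.3504 0.071 ] [0.0012 0.0279 0.2218]
[ 351  106   44  108 3770] [372.1122 161.295 ]
[0.5167 0.4101 0.071 ] [0.0129 0.0878 0.2218]
```

Converted, 0.05 m is 0.8, -0.047 m is -0.752.

>>> {"method": "nudge_tcp", "body": {
  "ticks": "0.136,-0.752,0.48,0,0.046 | 0.128,-0.7472,0.48,0,0.046 | 0,0,0.8,0,0.046 | 0,0,0.8,0,0.046 | 0,0,0.64,0,0.046 | 0,0,0.32,0,0.046 | 0,0,0.16,0,0.046 | 0,0,0,0,0.046 | 0,0,0,0,0.046",
  "force": 40
}}

```text
clock: 8.28
tcp_pos: [0.5172, 0.2286, 0.0639]
orientation: [-0.025, 3.14, 0.001]
ft_force: [-0.4, -0.1, -0.2]
gripper_width: 0.0457
finger_force: 0.0
```

```bash
python3 - <<'E'
from h import *
print(tool([.516,.2285,.058]))
i=ctrl.get_image("wrist");cv2.imwrite("pics/w3.png",i["pixels"][:,:,::-1])
E
```

```text
[ 1.23467841e-03 -7.04271745e-05  5.85022181e-03]
```

View pics/w3.png

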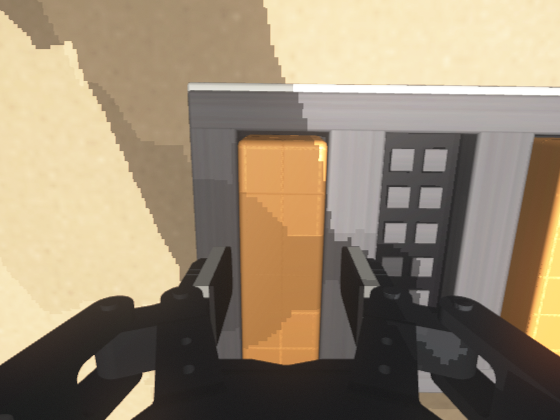

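The fingers straddle the stick (cols 240–325) centrally. Descend 5 mm and grip.

Converted, 0.005 m is 0.08.

>>> {"method": "nudge_tcp", "body": {
  "ticks": "0,0,0.08,0,0.046 | 0,0,0,0,0.046 | 0,0,0,0,0.02 | 0,0,0,0,0.02 | 0,0,0,0,0.02 | 0,0,0,0,0.02",
  "force": 40
}}

```text
clock: 9.07
tcp_pos: [0.5165, 0.2282, 0.058]
orientation: [-0.025, 3.141, -0.0]
ft_force: [0.4, -2.3, 3.7]
gripper_width: 0.0329
finger_force: 40.8
```

>>> {"method": "nudge_tcp", "body": {
  "ticks": "0,0,-0.16,0,0.02 | 0,0,-0.48,0,0.02 | 0,0,-0.8,0,0.02 | 0,0,-0.8,0,0.02 | 0,0,0,0,0.02 | 0,0,0,0,0.02"
}}

```text
clock: 9.82
tcp_pos: [0.516, 0.2283, 0.1975]
orientation: [0.026, -3.141, -0.0]
ft_force: [0.1, 0.3, -0.8]
gripper_width: 0.0327
finger_force: 40.3
```

```bash
python3 - <<'E'
from h import *
np.set_printoptions(precision=4,suppress=True)
d0=pickle.load(open("d0.pkl","rb"));t=ctrl.get_image("top");crop(t,145,195,345,295,4,"t2.png")
# rack shift by image correlation of the rack patch
g=lambda p:cv2.cvtColor(p,cv2.COLOR_RGB2GRAY)
T=g(d0["top"]["pixels"])[203:278,268:324]
r=cv2.matchTemplate(g(t["pixels"])[185:300,240:350],T,cv2.TM_CCOEFF_NORMED);print(cv2.minMaxLoc(r),"expect",(28,18))
i=ctrl.get_image("wrist");cv2.imwrite("pics/w4.png",i["pixels"][:,:,::-1])
print(tool([.551,-.106,.15]))
E
```

```text
(-0.26106882095336914, 0.9807092547416687, (26, 20), (28, 18)) expect (28, 18)
[-0.0305 -0.3345  0.0464]
```

View pics/w4.png

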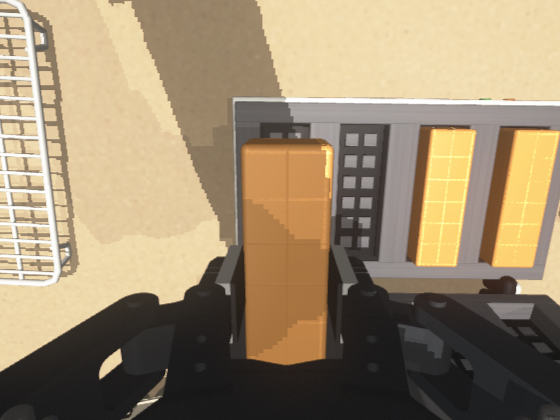

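The stick is held well and the rack has not moved. Carry it over the rack.

Converted, -0.0555 m is -0.888, -0.0073 m is -0.1168, 0.045 rad is 0.0072.

>>> {"method": "nudge_tcp", "body": {
  "ticks": "0,0,0,0.0072,0.02 | -0.1168,-0.888,0,0,0.02 | -0.1168,-0.888,0,0,0.02 | -0.1168,-0.888,0,0,0.02 | -0.1168,-0.888,0,0,0.02 | -0.1168,-0.888,0,0,0.02 | -0.1168,-0.888,0,0,0.02 | 0,0,0.8,0,0.02 | 0,0,0.64,0,0.02 | 0,0,0,0,0.02 | 0,0,0,0,0.02"
}}

```text
clock: 11.3
tcp_pos: [0.5508, -0.1058, 0.1083]
orientation: [-0.045, -3.141, -0.0]
ft_force: [-0.2, -0.4, 0.5]
gripper_width: 0.0333
finger_force: 40.4
```

```bash
python3 - <<'E'
from h import *
np.set_printoptions(precision=4,suppress=True)
i=ctrl.get_image("wrist");cv2.imwrite("pics/w5.png",i["pixels"][:,:,::-1])
print(tool([.550,-.106,.049]))
E
```

```text
[ 0.0017 -0.0001  0.06  ]
```

View pics/w5.png

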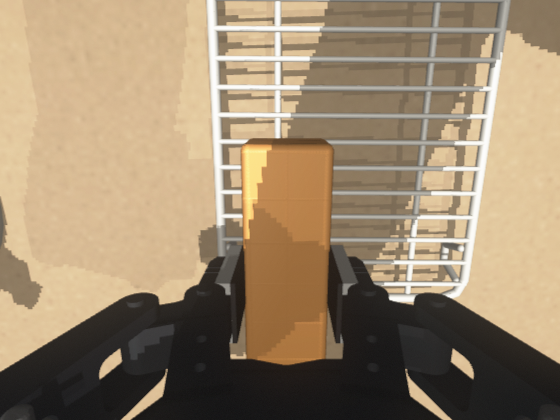

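Converted, 0.03 m is 0.48, 0.02 m is 0.32.

```bash
python3 - <<'E'
from h import *
np.set_printoptions(precision=4,suppress=True)
i=ctrl.get_image("wrist")
for p in((214,60),(219,200),(489,110),(474,230),(440,299)):print(onz(i,*p,.028))
E
```

```text
[ 0.4585 -0.1455  0.028 ]
[ 0.5425 -0.149   0.028 ]
[0.4912 0.0178 0.028 ]
[0.5675 0.017  0.028 ]
[ 0.6176 -0.0011  0.028 ]
```

>>> {"method": "nudge_tcp", "body": {
  "ticks": "0.024,0,0.48,0,0.02 | 0,0,0.32,0,0.02 | 0,0,0.08,0,0.02 | 0,0,0.032,0,0.02 | 0,0,0,0,0.02"
}}

```text
clock: 12.02
tcp_pos: [0.5499, -0.106, 0.0518]
orientation: [0.045, 3.139, -0.001]
ft_force: [-0.2, 0.3, -1.3]
gripper_width: 0.0332
finger_force: 40.4
```

Converted, 0.002 m is 0.032.

>>> {"method": "nudge_tcp", "body": {
  "ticks": "0,0,0.032,0,0.02 | 0,0,0.032,0,0.02 | 0,0,0,0,0.02"
}}

```text
clock: 12.4
tcp_pos: [0.5493, -0.1059, 0.047]
orientation: [0.045, 3.141, -0.0]
ft_force: [-0.1, 0.7, 1.3]
gripper_width: 0.0329
finger_force: 40.5
```

>>> {"method": "nudge_tcp", "body": {
  "ticks": "0,0,0,0,0.05 | 0,0,0,0,0.05 | 0,0,-0.48,0,0.05 | 0,0,-0.96,0,0.046 | 0,0,-0.8,-0.0072,0.046"
}}

```text
clock: 13.02
tcp_pos: [0.549, -0.1058, 0.1885]
orientation: [-0.027, 3.141, -0.0]
ft_force: [1.3, -0.9, 0.7]
gripper_width: 0.0462
finger_force: 0.0
```

```bash
python3 - <<'E'
from h import *
np.set_printoptions(precision=4,suppress=True)
print(tool([.516,.3515,.18]))
E
```

```text
[0.0251 0.4578 0.0085]
```

Converted, 0.0572 m is 0.9152, 0.0031 m is 0.0496.

>>> {"method": "nudge_tcp", "body": {
  "ticks": "0.0496,0.9152,0,0,0.046 | 0.0496,0.9152,0,0,0.046 | 0.0496,0.9152,0,0,0.046 | 0.0496,0.9152,0,0,0.046 | 0.0496,0.9152,0,0,0.046 | 0.0496,0.9152,0,0,0.046 | 0.0496,0.9152,0,0,0.046 | 0.0496,0.9152,0,0,0.046 | 0,0,0.8,0,0.046 | 0,0,0.64,0,0.046 | 0,0,0,0,0.046 | 0,0,0,0,0.046"
}}

```text
clock: 14.52
tcp_pos: [0.5177, 0.3516, 0.0981]
orientation: [-0.025, 3.14, 0.001]
ft_force: [-0.1, -0.0, 0.2]
gripper_width: 0.0464
finger_force: 0.0
```

```bash
python3 - <<'E'
from h import *
np.set_printoptions(precision=4,suppress=True)
i=ctrl.get_image("wrist");h=cv2.cvtColor(i["pixels"],cv2.COLOR_RGB2HSV)
cv2.imwrite("pics/w6.png",i["pixels"][:,:,::-1])
m=(h[...,0]<28)&(h[...,1]>90)&(h[...,2]>60)
for r in(180,200,220):
    e=np.flatnonzero(np.diff(m[r].astype(int)));print(r,[(int(c),round(onz(i,c,r,.07)[1],4)) for c in e])
print(tool([.516,.3515,.058]))
E
```

```text
180 [(248, np.float64(0.3325)), (320, np.float64(0.3673)), (366, np.float64(0.3895)), (447, np.float64(0.4287)), (497, np.float64(0.4529)), (516, np.float64(0.4621))]
200 [(249, np.float64(0.3329)), (319, np.float64(0.3672)), (364, np.float64(0.3893)), (445, np.float64(0.429)), (494, np.float64(0.4531)), (514, np.float64(0.4629))]
220 [(249, np.float64(0.3328)), (318, np.float64(0.3671)), (363, np.float64(0.3895)), (442, np.float64(0.4289)), (492, np.float64(0.4538)), (512, np.float64(0.4638))]
[ 0.0024 -0.0003  0.0408]
```

Converted, 0.02 m is 0.32, -0.0012 m is -0.0192.

>>> {"method": "nudge_tcp", "body": {
  "ticks": "0.024,-0.0192,0.32,0,0.046 | 0,0,0.24,0,0.046 | 0,0,0.08,0,0.046 | 0,0,0,0,0.046 | 0,0,0,0,0.046 | 0,0,0,0,0.02 | 0,0,0,0,0.02 | 0,0,0,0,0.02 | 0,0,0,0,0.02",
  "force": 40
}}

```text
clock: 15.7
tcp_pos: [0.516, 0.3505, 0.0576]
orientation: [-0.026, 3.14, 0.001]
ft_force: [-0.1, -0.5, 5.7]
gripper_width: 0.033
finger_force: 41.3
```

>>> {"method": "nudge_tcp", "body": {
  "ticks": "0,0,-0.16,0,0.02 | 0,0,-0.48,0,0.02 | 0,0,-0.8,0,0.02 | 0,0,-0.8,0,0.02 | 0,0,0,0.0072,0.02 | 0,0,0,0,0.02"
}}

```text
clock: 16.45
tcp_pos: [0.5152, 0.3501, 0.1973]
orientation: [0.044, 3.141, 0.0]
ft_force: [0.2, 0.3, -0.7]
gripper_width: 0.0333
finger_force: 40.6
```

```bash
python3 - <<'E'
from h import *
np.set_printoptions(precision=4,suppress=True)
t=ctrl.get_image("top");d0=pickle.load(open("d0.pkl","rb"))
g=lambda p:cv2.cvtColor(p,cv2.COLOR_RGB2GRAY)
T=g(d0["top"]["pixels"])[245:278,268:324]
print(cv2.minMaxLoc(cv2.matchTemplate(g(t["pixels"])[227:300,240:350],T,cv2.TM_CCOEFF_NORMED))[1::2])
print(tool([.552,-.026,.19]))
E
```

```text
(0.9976513981819153, (28, 18))
[-0.0477 -0.3746  0.0066]
```

Converted, -0.0535 m is -0.856, 0.05 m is 0.8.

>>> {"method": "nudge_tcp", "body": {
  "ticks": "-0.1088,-0.856,0,0,0.02 | -0.1088,-0.856,0,0,0.02 | -0.1088,-0.856,0,0,0.02 | -0.1088,-0.856,0,0,0.02 | -0.1088,-0.856,0,0,0.02 | -0.1088,-0.856,0,0,0.02 | -0.1088,-0.856,0,0,0.02 | 0,0,0.8,0,0.02 | 0,0,0.64,0,0.02 | 0,0,0,0,0.02 | 0,0,0,0,0.02"
}}

```text
clock: 17.88
tcp_pos: [0.5526, -0.0255, 0.1075]
orientation: [0.044, 3.141, -0.0]
ft_force: [0.1, -0.9, -0.5]
gripper_width: 0.0329
finger_force: 40.6
```

```bash
python3 - <<'E'
from h import *
np.set_printoptions(precision=4,suppress=True)
i=ctrl.get_image("wrist");cv2.imwrite("pics/w7.png",i["pixels"][:,:,::-1])
print(tool([.552,-.026,.049]))
E
```

```text
[ 0.0013 -0.0004  0.0592]
```

View pics/w7.png

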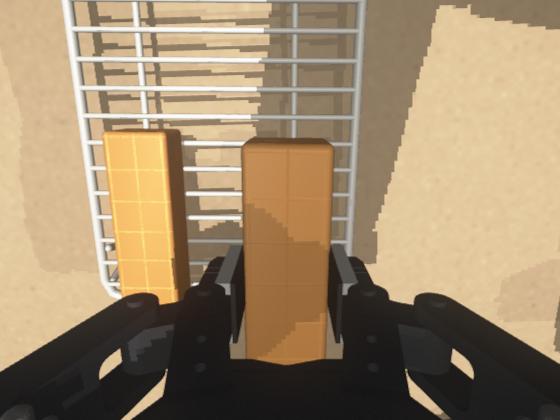

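The first stick lies flat on the rack (cols 105–185), and the second is held over its place at cols 243–332. Lower it and release.

Converted, 0.03 m is 0.48, 0.02 m is 0.32.

>>> {"method": "nudge_tcp", "body": {
  "ticks": "0.0208,0,0.48,0,0.02 | 0,0,0.32,0,0.02 | 0,0,0.096,0,0.02 | 0,0,0.064,0,0.02 | 0,0,0,0,0.02"
}}

```text
clock: 18.55
tcp_pos: [0.5516, -0.0256, 0.0476]
orientation: [0.045, 3.14, -0.0]
ft_force: [0.4, 0.1, -0.5]
gripper_width: 0.0327
finger_force: 40.6
```

>>> {"method": "nudge_tcp", "body": {
  "ticks": "0,0,0,0,0.05 | 0,0,0,0,0.05 | 0,0,-0.48,0,0.05 | 0,0,-0.96,0,0.046 | 0,0,-0.8,-0.0072,0.046"
}}

```text
clock: 19.18
tcp_pos: [0.551, -0.0256, 0.1889]
orientation: [-0.027, 3.141, -0.0]
ft_force: [1.0, -0.7, -0.8]
gripper_width: 0.0459
finger_force: 0.0
```

```bash
python3 - <<'E'
from h import *
np.set_printoptions(precision=4,suppress=True)
print(tool([.515,.4125,.098]))
E
```

```text
[0.0285 0.4387 0.0908]
```

Converted, 0.0548 m is 0.8768, 0.05 m is 0.8.

>>> {"method": "nudge_tcp", "body": {
  "ticks": "0.056,0.8768,0,0,0.046 | 0.056,0.8768,0,0,0.046 | 0.056,0.8768,0,0,0.046 | 0.056,0.8768,0,0,0.046 | 0.0576,0.8768,0,0,0.046 | 0.0576,0.8768,0,0,0.046 | 0.0576,0.8768,0,0,0.046 | 0.0576,0.8768,0,0,0.046 | 0,0,0.8,0,0.046 | 0,0,0.64,0,0.046 | 0,0,0,0,0.046 | 0,0,0,0,0.046"
}}

```text
clock: 20.68
tcp_pos: [0.5163, 0.4127, 0.0984]
orientation: [-0.025, 3.14, 0.002]
ft_force: [0.6, 0.2, 0.1]
gripper_width: 0.0457
finger_force: 0.0
```

```bash
python3 - <<'E'
from h import *
np.set_printoptions(precision=4,suppress=True)
i=ctrl.get_image("wrist");h=cv2.cvtColor(i["pixels"],cv2.COLOR_RGB2HSV)
m=(h[...,0]<28)&(h[...,1]>90)&(h[...,2]>60)
for r in(180,200,220):
    e=np.flatnonzero(np.diff(m[r].astype(int)));print(r,[(int(c),round(float(onz(i,c,r,.07)[1]),4)) for c in e])
print(tool([.516,.412,.058]))
E
```

```text
180 [(250, 0.3945), (322, 0.4294), (406, 0.4701), (418, 0.4759), (500, 0.5156), (502, 0.5166), (520, 0.5253), (524, 0.5273), (547, 0.5384), (548, 0.5389), (550, 0.5399), (555, 0.5423)]
200 [(250, 0.3944), (321, 0.4293), (405, 0.4706), (418, 0.477), (541, 0.5375), (547, 0.5405), (548, 0.541), (549, 0.5415), (552, 0.543), (558, 0.5459)]
220 [(251, 0.3948), (320, 0.4292), (404, 0.4712), (417, 0.4777), (487, 0.5126), (488, 0.5131), (489, 0.5136), (513, 0.5256), (519, 0.5286), (531, 0.5346), (534, 0.5361), (540, 0.5391), (541, 0.5396)]
[ 0.001  -0.001   0.0411]
```

Converted, 0.02 m is 0.32, 0.015 m is 0.24.

>>> {"method": "nudge_tcp", "body": {
  "ticks": "0,-0.0112,0.32,0,0.046 | 0,0,0.24,0,0.046 | 0,0,0.08,0,0.046 | 0,0,0,0,0.046 | 0,0,0,0,0.046 | 0,0,0,0,0.02 | 0,0,0,0,0.02 | 0,0,0,0,0.02 | 0,0,0,0,0.02",
  "force": 40
}}

```text
clock: 21.85
tcp_pos: [0.516, 0.412, 0.0576]
orientation: [-0.026, 3.14, 0.001]
ft_force: [-0.2, -0.3, 5.7]
gripper_width: 0.0325
finger_force: 41.5
```

>>> {"method": "nudge_tcp", "body": {
  "ticks": "0,0,-0.16,0,0.02 | 0,0,-0.48,0,0.02 | 0,0,-0.8,0,0.02 | 0,0,-0.8,0,0.02 | 0,0,0,0.0072,0.02 | 0,0,0,0,0.02"
}}

```text
clock: 22.6
tcp_pos: [0.5153, 0.4115, 0.1973]
orientation: [0.044, 3.141, 0.0]
ft_force: [-0.5, 0.2, -0.8]
gripper_width: 0.033
finger_force: 40.8
```

```bash
python3 - <<'E'
from h import *
np.set_printoptions(precision=4,suppress=True)
t=ctrl.get_image("top");d0=pickle.load(open("d0.pkl","rb"))
g=lambda p:cv2.cvtColor(p,cv2.COLOR_RGB2GRAY)
T=g(d0["top"]["pixels"])[245:278,268:324]
print(cv2.minMaxLoc(cv2.matchTemplate(g(t["pixels"])[227:300,240:350],T,cv2.TM_CCOEFF_NORMED))[1::2])
print(tool([.427,-.062,.19]))
E
```

```text
(0.9988275766372681, (28, 18))
[ 0.0745 -0.4755  0.0068]
```

Converted, -0.0528 m is -0.8448, 0.05 m is 0.8.

>>> {"method": "nudge_tcp", "body": {
  "ticks": "0.1328,-0.8448,0,0,0.02 | 0.1328,-0.8448,0,0,0.02 | 0.1328,-0.8448,0,0,0.02 | 0.1328,-0.8448,0,0,0.02 | 0.1328,-0.8448,0,0,0.02 | 0.1328,-0.8448,0,0,0.02 | 0.1328,-0.8448,0,0,0.02 | 0.1328,-0.8448,0,0,0.02 | 0.1328,-0.8448,0,0,0.02 | 0,0,0.8,0,0.02 | 0,0,0.64,0,0.02 | 0,0,0,0,0.02 | 0,0,0,0,0.02"
}}

```text
clock: 24.28
tcp_pos: [0.4273, -0.0612, 0.1074]
orientation: [-0.044, -3.141, -0.0]
ft_force: [0.2, 0.4, -0.2]
gripper_width: 0.0328
finger_force: 40.8
```

```bash
python3 - <<'E'
from h import *
np.set_printoptions(precision=4,suppress=True)
i=ctrl.get_image("wrist");cv2.imwrite("pics/w8.png",i["pixels"][:,:,::-1])
print(tool([.427,-.062,.049]))
E
```

```text
[ 0.0011 -0.0007  0.059 ]
```

View pics/w8.png

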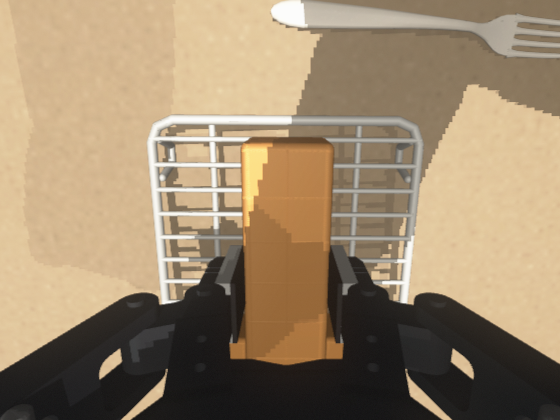

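Held squarely over the front half of the rack (front wire at row 120). Lower, release and retreat.

Converted, 0.03 m is 0.48, 0.02 m is 0.32.

>>> {"method": "nudge_tcp", "body": {
  "ticks": "0.016,-0.008,0.48,0,0.02 | 0,0,0.32,0,0.02 | 0,0,0.096,0,0.02 | 0,0,0.064,0,0.02 | 0,0,0,0,0.02"
}}

```text
clock: 24.95
tcp_pos: [0.4267, -0.0618, 0.0474]
orientation: [0.045, 3.14, -0.001]
ft_force: [0.2, 0.6, -0.0]
gripper_width: 0.0332
finger_force: 40.9
```

>>> {"method": "nudge_tcp", "body": {
  "ticks": "0,0,0,0,0.05 | 0,0,0,0,0.05 | 0,0,-0.48,0,0.05 | 0,0,-0.96,0,0.05 | 0,0,-0.96,0,0.036 | 0,0,-0.96,0,0.036 | 0,0,-0.64,0,0.036 | 0,0,0,0.0296,0.036 | 0,0,0,0.0296,0.036 | 0,0,0,0.0296,0.036 | 0,0,0,0.0296,0.036 | 0,0,0,0.0296,0.036 | 0,0,0,0.0296,0.036 | 0,0,0,0.0296,0.036 | 0,0,0,0.0296,0.036 | 0,0,0,0.006,0.036"
}}

```text
clock: 26.95
tcp_pos: [0.4258, -0.0617, 0.2969]
orientation: [2.206, 2.237, 0.0]
ft_force: [0.1, -0.0, 0.3]
gripper_width: 0.0361
finger_force: 0.0
```

```bash
python3 - <<'E'
from h import *
np.set_printoptions(precision=4,suppress=True)
print(tool([.6419,.3228,.31]))
E
```

```text
[ 0.3814  0.2214 -0.0131]
```

The rows are not in the units I measure in: shifts go in shares of 62.5 mm and turns go in shares of 2 pi rad. I convert before sending: 0.0477 m is 0.7632, 0.03 m is 0.48.

>>> {"method": "nudge_tcp", "body": {
  "ticks": "0.7632,0.4432,-0.032,0,0.036 | 0.7632,0.4432,-0.032,0,0.036 | 0.7632,0.4432,-0.032,0,0.036 | 0.7632,0.4432,-0.032,0,0.036 | 0.7632,0.4432,-0.032,0,0.036 | 0.7632,0.4432,-0.032,0,0.036 | 0.7632,0.4432,-0.032,0,0.036 | 0.7632,0.4432,0,0,0.036 | 0,0,0.48,0,0.036 | 0,0,0.4,0,0.036 | 0,0,0,0,0.036"
}}

```text
clock: 28.32
tcp_pos: [0.64, 0.323, 0.2529]
orientation: [-2.202, -2.238, 0.008]
ft_force: [-0.3, 0.5, 0.7]
gripper_width: 0.0359
finger_force: 0.0
```

>>> {"method": "nudge_tcp", "body": {
  "ticks": "0,0,0.16,0,0.036 | 0,0,0.16,0,0.036 | 0,0,0,0,0.036 | 0,0,0,0,0.005 | 0,0,0,0,0.005 | 0,0,0,0,0.005 | 0,0,0,0,0.005",
  "force": 30
}}

```text
clock: 29.2
tcp_pos: [0.6418, 0.3234, 0.2364]
orientation: [2.203, 2.238, 0.002]
ft_force: [0.1, -1.0, 2.2]
gripper_width: 0.0116
finger_force: 29.5
```

Converted, -0.022 m is -0.352, -0.0219 m is -0.3504.

>>> {"method": "nudge_tcp", "body": {
  "ticks": "0,-0.3472,-0.0528,0,0.005 | 0,-0.352,-0.0144,0,0.005 | 0,-0.3504,0.024,0,0.005 | 0,-0.3456,0.0624,0,0.005 | 0,-0.3376,0.1008,0,0.005 | 0,-0.3248,0.1376,0,0.005 | 0,-0.3072,0.1712,0,0.005 | 0,-0.2864,0.2048,0,0.005 | 0,-0.2624,0.2352,0,0.005 | 0,-0.2352,0.2624,0,0.005 | 0,-0.2048,0.2864,0,0.005 | 0,-0.1712,0.3072,0,0.005 | 0,-0.1376,0.3232,0,0.005"
}}

```text
clock: 30.82
tcp_pos: [0.4116, 0.3219, 0.1078]
orientation: [-2.199, -2.238, -0.005]
ft_force: [-0.7, 6.4, 0.4]
gripper_width: 0.0118
finger_force: 33.8
```

Converted, 0.0216 m is 0.3456, 0.0211 m is 0.3376.

>>> {"method": "nudge_tcp", "body": {
  "ticks": "0,-0.1008,0.3376,0,0.005 | 0,-0.064,0.3456,0,0.005 | 0,0,0.032,0,0.005 | 0,0,0,0,0.005 | 0,0,0,0,0.005"
}}

```text
clock: 31.45
tcp_pos: [0.4005, 0.3218, 0.0627]
orientation: [-2.197, -2.237, -0.001]
ft_force: [-4.9, 6.9, -2.0]
gripper_width: 0.0122
finger_force: 34.4
```

>>> {"method": "nudge_tcp", "body": {
  "ticks": "0,0,0.032,0,0.005 | 0,0,0.032,0,0.005 | 0,0,0,0,0.005 | 0,0,0,0,0.005"
}}

```text
clock: 31.95
tcp_pos: [0.4003, 0.3217, 0.0608]
orientation: [-2.197, -2.237, -0.002]
ft_force: [-9.7, 4.0, 18.4]
gripper_width: 0.0118
finger_force: 36.5
```

>>> {"method": "nudge_tcp", "body": {
  "ticks": "0,0,0,0,0.036 | 0,0,0,0,0.036 | 0,0,-0.48,0,0.036 | 0,0,-0.8,0,0.036 | 0,0,-0.96,0,0.036 | 0,0,-0.8,0,0.036 | 0,0,0,0,0.036"
}}

```text
clock: 32.83
tcp_pos: [0.4048, 0.3208, 0.253]
orientation: [2.202, 2.237, 0.012]
ft_force: [0.2, 0.1, -0.1]
gripper_width: 0.0364
finger_force: 0.0
```

```bash
python3 - <<'E'
from h import *
np.set_printoptions(precision=4,suppress=True)
d0=pickle.load(open("d0.pkl","rb"));t=ctrl.get_image("top");s=ctrl.get_image("scene");pickle.dump([t,s],open("d2.pkl","wb"))
a=t["pixels"][185:295,145:345,::-1];b=s["pixels"][170:320,130:330,::-1]
cv2.imwrite("pics/c1.png",cv2.resize(np.vstack([a,b]),None,fx=2.3,fy=2.3,interpolation=2))
i=ctrl.get_image("wrist");h=cv2.cvtColor(i["pixels"],cv2.COLOR_RGB2GRAY)
E
```

```text
(no output)
```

View pics/c1.png

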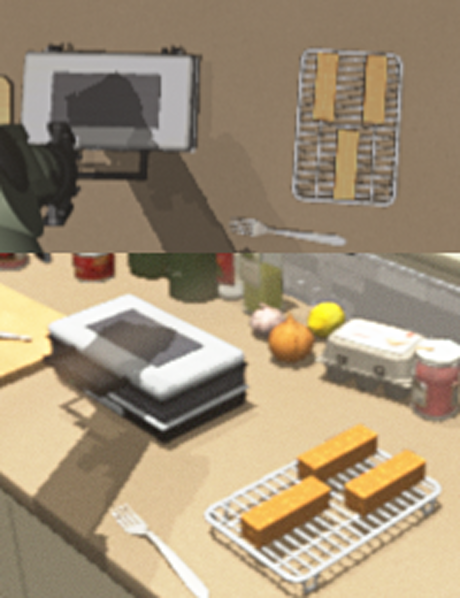

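The lid is shut, and three sticks lie flat and apart on the unmoved rack. Now the fan: raise and turn towards its handle.

Converted, -0.04 m is -0.64, 0.184 rad is 0.0293.

>>> {"method": "nudge_tcp", "body": {
  "ticks": "0,0,-0.64,0.0293,0.04 | 0,0,-0.64,0.0293,0.04 | 0,0,0,0.0293,0.04 | 0,0,0,0,0.04"
}}

```text
clock: 33.48
tcp_pos: [0.4018, 0.3192, 0.3273]
orientation: [2.729, 1.557, -0.005]
ft_force: [0.5, -0.0, 0.1]
gripper_width: 0.0401
finger_force: 0.0
```

```bash
python3 - <<'E'
from h import *
np.set_printoptions(precision=4,suppress=True)
print(tool([.5514,-.3776,.33]),ctrl.state()["joints"])
E
```

```text
[-0.5237  0.4834 -0.002 ] [ 0.5274  0.2133 -0.0998  1.2607 -0.0001  2.6321]
```

Converted, -0.0437 m is -0.6992, 0.0403 m is 0.6448.

>>> {"method": "nudge_tcp", "body": {
  "ticks": "-0.6992,0.6448,0,0,0.04 | -0.6992,0.6448,0,0,0.04 | -0.6992,0.6448,0,0,0.04 | -0.6992,0.6448,0,0,0.04 | -0.6992,0.6448,0,0,0.04 | -0.6992,0.6448,0,0,0.04 | -0.6992,0.6448,0,0,0.04 | -0.6992,0.6448,0,0,0.04 | -0.6992,0.6448,0,0,0.04 | -0.6992,0.6448,0,0,0.04 | -0.6992,0.6448,0,0,0.04 | -0.6992,0.6448,0,0,0.04 | 0,0,0,0,0.04 | 0,0,0,0,0.04"
}}

```text
clock: 35.22
tcp_pos: [0.5496, -0.3778, 0.3267]
orientation: [-2.726, -1.554, 0.002]
ft_force: [-0.1, -0.1, 0.2]
gripper_width: 0.0399
finger_force: 0.0
```

```bash
python3 - <<'E'
from h import *
np.set_printoptions(precision=4,suppress=True)
i=ctrl.get_image("wrist");pickle.dump(i,open("d3.pkl","wb"));cv2.imwrite("pics/w9.png",i["pixels"][:,:,::-1])
print(proj(i,[.5514,-.3776,.257]),proj(i,[.546,-.377,.165]),tool([.5514,-.3776,.237]))
E
```

```text
[288.8211 214.8905] [282.7066 186.9038] [0.0004 0.0018 0.0908]
```

View pics/w9.png

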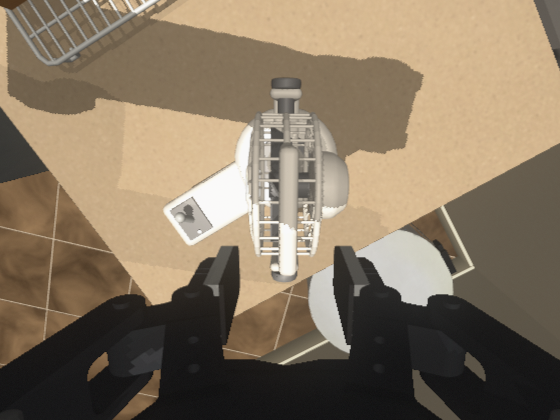

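The wrist view shows the handle bar at column 288, rows 148–273, nearly parallel to the pads, with tilt knobs at (286,85) and (284,275). Refine with those.

```bash
python3 - <<'E'
from h import *
np.set_printoptions(precision=4,suppress=True)
i=pickle.load(open("d3.pkl","rb"))
g=cv2.cvtColor(i["pixels"],cv2.COLOR_RGB2GRAY)
for r in(160,185,210,235,255):
    print(r,g[r,268:310:2])
a,b=onz(i,288.5,148,.257),onz(i,287.5,273,.257);print("handle",a,b,(a+b)/2,np.linalg.norm(a-b),np.degrees(np.arctan2(*(a-b)[[1,0]])))
a,b=onz(i,286,84,.165),onz(i,284,275,.165);print("knob",a,b,(a+b)/2,np.linalg.norm(a-b),np.degrees(np.arctan2(*(a-b)[[1,0]])))
s=ctrl.state();M=Ro.from_rotvec(s["orientation"]).as_matrix();print(M[:,0],np.degrees(np.arctan2(M[1,0],M[0,0])))
E
```

```text
160 [160 138 116 117 116 112 144 171 185 194 195 197 196 183 170 129 135 135
 145 149 147]
185 [225 115 138  97  70  88 154 173 187 195 196 197 195 182 164 115 109 109
 108 109 113]
210 [192 166 118 105 105 111 151 175 190 194 196 197 193 179 154 108 111 115
 217 223 103]
235 [179 155 105 100  85 131 228 245 249 249 249 248 246 238 186 179 178 178
 143 141 211]
255 [191 184 138 135 132 155 214 246 249 249 249 248 245 231 157 178 191 191
 195 192 186]
handle [ 0.572  -0.3422  0.257 ] [ 0.5309 -0.4108  0.257 ] [ 0.5514 -0.3765  0.257 ] 0.08006283305820706 59.049410400438894
knob [ 0.5916 -0.3056  0.165 ] [ 0.5045 -0.4492  0.165 ] [ 0.548  -0.3774  0.165 ] 0.1679753704976295 58.77739532528465
[0.5091 0.8607 0.0008] 59.3980534547612
```

Converted, 0.04 m is 0.64, 0.03 m is 0.48.

>>> {"method": "nudge_tcp", "body": {
  "ticks": "0,0.024,0.64,0,0.04 | 0,0,0.48,0,0.04 | 0,0,0.312,0,0.04 | 0,0,0,0,0.04 | 0,0,0,0,0.005 | 0,0,0,0,0.005 | 0,0,0,0,0.005 | 0,0,0,0,0.005",
  "force": 30
}}

```text
clock: 36.28
tcp_pos: [0.552, -0.3788, 0.2414]
orientation: [2.729, 1.553, 0.002]
ft_force: [-0.7, 3.9, 6.3]
gripper_width: 0.0113
finger_force: 32.2
```

Converted, -0.0009 m is -0.0144, 0.0002 m is 0.0032, 0.143 rad is 0.0228.

>>> {"method": "nudge_tcp", "body": {
  "ticks": "-0.0144,0.0032,0,0.0226,0.005 | -0.0144,0.0032,0,0.0226,0.005 | -0.0144,0.0032,0,0.0226,0.005 | -0.0144,0.0032,0,0.0226,0.005 | -0.0144,0.0032,0,0.0226,0.005 | -0.0144,0.0032,0,0.0228,0.005 | 0,0,0,0,0.005 | 0,0,0,0,0.005 | 0,0,0,0,0.005",
  "force": 30
}}

```text
clock: 37.4
tcp_pos: [0.549, -0.3816, 0.2413]
orientation: [-3.126, -0.286, -0.005]
ft_force: [0.0, 6.2, 7.4]
gripper_width: 0.0112
finger_force: 33.9
```

```bash
python3 - <<'E'
from h import *
s=ctrl.state();M=Ro.from_rotvec(s["orientation"]).as_matrix();print(np.degrees(np.arctan2(M[1,0],M[0,0])),s["wrist_torque"],s["joints"])
E
```

```text
10.462546092458357 [ 1.62770334  0.18027325 -0.15319412] [-0.71936189  0.54775685  0.17840504  1.20089437  0.00365085  2.23962295]
```

Converted, -0.04 m is -0.64, -0.03 m is -0.48.

>>> {"method": "nudge_tcp", "body": {
  "ticks": "0,0,0,0,0.024 | 0,0,0,0,0.04 | 0,0,-0.48,0,0.04 | 0,0,-0.64,0,0.04 | 0,0,-0.32,0,0.04 | 0,0,0,0,0.04 | 0,0,0,0,0.04"
}}

```text
clock: 38.28
tcp_pos: [0.5479, -0.3832, 0.3281]
orientation: [-3.128, -0.285, 0.002]
ft_force: [-0.5, 0.1, 0.5]
gripper_width: 0.0398
finger_force: 0.0
```

```bash
python3 - <<'E'
from h import *
np.set_printoptions(precision=4,suppress=True)
i=ctrl.get_image("wrist");pickle.dump(i,open("d4.pkl","wb"));cv2.imwrite("pics/w10.png",i["pixels"][:,:,::-1])
s=ctrl.state();M=Ro.from_rotvec(s["orientation"]).as_matrix();print(np.degrees(np.arctan2(M[1,0],M[0,0])))
g=cv2.cvtColor(i["pixels"],cv2.COLOR_RGB2GRAY)
for r in(160,185,210,235,255):
    print(r,g[r,268:310:2])
# rack in top view
d0=pickle.load(open("d0.pkl","rb"));t=ctrl.get_image("top");G=lambda p:cv2.cvtColor(p,cv2.COLOR_RGB2GRAY)
T=G(pickle.load(open("d2.pkl","rb"))[0]["pixels"])[203:278,268:324]
print(cv2.minMaxLoc(cv2.matchTemplate(G(t["pixels"])[180:305,240:350],T,cv2.TM_CCOEFF_NORMED))[1::2],"exp 28,23")
E
```

```text
10.409734221185955
160 [ 83  74  75  88 146 176 190 201 199 199 198 186 170 130 148 167 127 102
  98 101 142]
185 [136  94  70  81 142 177 191 201 200 199 197 184 169 167 193 195 194 172
 112 115 129]
210 [106 105 107 107 135 156 166 175 175 177 174 166 153 224 211 193 162 196
 104 131 140]
235 [245 246 246 221 217 243 250 251 251 251 250 242 213 240 248 248 248 248
 249 249 239]
255 [113 105 132 145 228 250 250 251 251 250 250 246 208 185 185 185 185 183
 184 183 182]
(0.5483903288841248, (28, 23)) exp 28,23
```

View pics/w10.png

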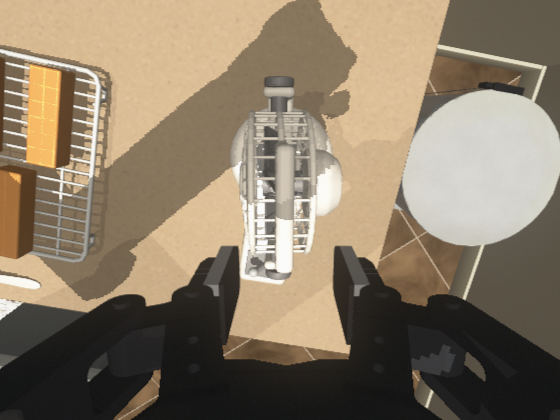

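The fan's bar stands upright in the picture at column 285, so its swivel matches the tool yaw. The near knob is at (279,81), and the rack sits at the left, unmoved. Compute the head axis and the tilt push.

```bash
python3 - <<'E'
from h import *
np.set_printoptions(precision=4,suppress=True)
i=pickle.load(open("d4.pkl","rb"))
u=np.array([np.cos(np.radians(10.4)),np.sin(np.radians(10.4))]);bl=np.array([-u[1],u[0]])
k=onz(i,279,82,.165);h=onz(i,285,147,.257);h2=onz(i,284.5,272,.257)
print("knob",k,"handle",(h+h2)/2,np.degrees(np.arctan2(*(h-h2)[[1,0]])))
ax=np.array([.547,-.377])
for n,p in(("knob",k),("handle",(h+h2)/2)):print(n,(p[:2]-ax)@u,(p[:2]-ax)@bl)
# rack middle from its right edge as seen: cols 105..
for p in((102,90),(94,200),(90,258),(70,68)):
    X=onz(i,*p,.028);print("rack edge",X)
for off in(-.002,0,.002):
    T=ax+(.0369)*bl;print("push",T,tool([*T,.234]));break
# start pose: rear pad behind bar
print("start",tool([*(ax+(-.002)*bl),.234]))
E
```

```text
knob [ 0.6303 -0.3623  0.165 ] handle [ 0.5499 -0.3822  0.257 ] 10.172839643342694
knob 0.08454277026759958 -0.0005393854878132785
handle 0.0018888778442462245 -0.005653093783577017
rack edge [ 0.5919 -0.1547  0.028 ]
rack edge [ 0.4554 -0.1514  0.028 ]
rack edge [ 0.3741 -0.1498  0.028 ]
rack edge [ 0.6097 -0.1169  0.028 ]
push [ 0.5403 -0.3407] [ 0.0006 -0.0427  0.0939]
start [ 0.0006 -0.0038  0.0938]
```

Converted, 0.04 m is 0.64, 0.016 m is 0.256.

>>> {"method": "nudge_tcp", "body": {
  "ticks": "0,0,0.64,0,0.034 | 0,0,0.64,0,0.034 | 0,0,0.256,0,0.034 | 0,0,0,0,0.024 | 0,0,0,0,0.024"
}}

```text
clock: 39.0
tcp_pos: [0.5489, -0.3839, 0.2352]
orientation: [3.127, 0.285, 0.003]
ft_force: [1.0, -0.6, 0.8]
gripper_width: 0.0238
finger_force: 0.0
```

>>> {"method": "nudge_tcp", "body": {
  "ticks": "0,-0.128,0,0,0.024 | 0,-0.128,0,0,0.024 | 0,-0.128,0,0,0.024 | 0,-0.128,0,0,0.024 | 0,-0.096,0,0,0.024 | 0,-0.08,0,0,0.024 | 0,0,0,0,0.024 | 0,0,0,0,0.024",
  "force": 40
}}

```text
clock: 40.0
tcp_pos: [0.5402, -0.3405, 0.2335]
orientation: [-3.127, -0.285, 0.001]
ft_force: [0.7, 0.5, 0.3]
gripper_width: 0.0242
finger_force: 0.0
```

```bash
python3 - <<'E'
from h import *
print(tool([.5403,-.3407,.234]))
E
```

```text
[ 4.57658503e-05  2.48861123e-04 -5.42807376e-04]
```

Converted, -0.04 m is -0.64, -0.03 m is -0.48.

>>> {"method": "nudge_tcp", "body": {
  "ticks": "0,0,-0.48,0,0.024 | 0,0,-0.64,0,0.024 | 0,0,-0.4,0,0.04 | 0,0.32,0,0,0.04 | 0,0,0,0,0.04 | 0,0,0,0,0.04"
}}

```text
clock: 40.75
tcp_pos: [0.5437, -0.36, 0.3279]
orientation: [-3.127, -0.285, 0.001]
ft_force: [-0.1, -0.7, 0.1]
gripper_width: 0.0401
finger_force: 0.0
```

```bash
python3 - <<'E'
from h import *
np.set_printoptions(precision=4,suppress=True,linewidth=200)
i=ctrl.get_image("wrist");pickle.dump(i,open("d5.pkl","wb"));cv2.imwrite("pics/w11.png",i["pixels"][:,:,::-1])
ax=np.array([.547,-.377]);u=np.array([np.cos(.1806),np.sin(.1806)]);bl=np.array([-u[1],u[0]])
def P(b,z,y,t):
    return [*(ax+u*y+bl*(b*np.cos(t)+z*np.sin(t))),.165+z*np.cos(t)-b*np.sin(t)]
for t in(.36,.4,.44):
    for y in(-.03,0,.03): print(t,y,[proj(i,P(b,z,y,t)).round(1) for b,z in((.006,.092),(-.006,.092),(-.006,.078))])
g=cv2.cvtColor(i["pixels"],cv2.COLOR_RGB2GRAY)
for y in(-.03,-.015,0,.015,.03):
    c=proj(i,P(0,.092,y,.4)).round().astype(int);print(c,g[c[1],c[0]-24:c[0]+25:2],c[0]-24)
E
```

```text
0.36 -0.03 [array([254.5, 255.3]), array([271.2, 257.9]), array([279.2, 250.3])]
0.36 0 [array([253.6, 211.9]), array([270.8, 213.8]), array([279. , 208.2])]
0.36 0.03 [array([252.5, 165.5]), array([270.3, 166.6]), array([278.9, 163.4])]
0.4 -0.03 [array([249.8, 254.4]), array([265.9, 257.2]), array([274.9, 249.7])]
0.4 0 [array([248.6, 211.2]), array([265.3, 213.3]), array([274.6, 207.8])]
0.4 0.03 [array([247.4, 165.1]), array([264.7, 166.3]), array([274.3, 163.2])]
0.44 -0.03 [array([245.2, 253.3]), array([260.8, 256.4]), array([270.7, 249.1])]
0.44 0 [array([243.9, 210.5]), array([260. , 212.7]), array([270.2, 207.4])]
0.44 0.03 [array([242.5, 164.7]), array([259.2, 166. ]), array([269.8, 162.9])]
[258 256] [ 53  54  68 194 197 200 197 197 195 221 250 251 251 251 251 251 236 202 173 181 180 186 187 187 186] 234
[257 234] [196 198 197 198 197 198 201 198 198 191 237 247 249 250 250 250 240 211 182 193 239 226 187 230 249] 233
[257 212] [198 200 200 198 197 198 196 199 193 155 153 162 166 170 172 172 160 144 181 149 162 222 251 248 240] 233
[256 189] [197 197 197 198 200 199 198 197 171 160 168 183 189 194 196 192 185 160 143 131 132 137 164 180 157] 232
[256 166] [124 124 189 198 197 200 199 197 197 156 162 183 189 196 194 192 181 159 141 128 134 136 126 156 191] 232
```

The bar edges match tilt ≈ 0.39 to 0.40 and swivel ≈ 1.39. Check whether the rack and sticks have shifted before the switch.

```bash
python3 - <<'E'
from h import *
t2,s2=pickle.load(open("d2.pkl","rb"))
def cc(im,box):
    x0,y0,x1,y1=box;h=cv2.cvtColor(im["pixels"],cv2.COLOR_RGB2HSV)[y0:y1,x0:x1]
    m=((h[...,0]<28)&(h[...,1]>110)&(h[...,2]>70)).astype(np.uint8);n,l,st,ce=cv2.connectedComponentsWithStats(m)
    return [(int(st[k,4]),(ce[k]+[x0,y0]).round(1).tolist()) for k in range(1,n) if st[k,4]>60]
t,s=ctrl.get_image("top"),ctrl.get_image("scene");pickle.dump([t,s],open("d6.pkl","wb"))
for a,b,box in((t2,t,(262,195,335,285)),(s2,s,(215,240,330,320))):
    print(cc(a,box));print(cc(b,box))
np.set_printoptions(precision=4,suppress=True)
print(tool([.399,-.335,.20]))
E
```

```text
[(245, [286.3, 222.1]), (253, [307.7, 223.2]), (172, [294.7, 253.9])]
[(248, [286.3, 222.3]), (256, [307.7, 223.3]), (248, [295.1, 256.6])]
[(1154, [263.6, 271.1]), (564, [296.5, 269.3])]
[(1156, [263.5, 271.2]), (560, [296.6, 269.3])]
[-0.1379 -0.0506  0.1284]
```

The rack and sticks are unmoved. Turn so the camera faces away from the fan, close the fingers, and go beside the switch.

Converted, -0.174 rad is -0.0277.

>>> {"method": "nudge_tcp", "body": {
  "ticks": "0,0,0,-0.0277,0 | 0,0,0,-0.0277,0 | 0,0,0,-0.0277,0 | 0,0,0,-0.0277,0 | 0,0,0,-0.0277,0 | 0,0,0,-0.0277,0 | 0,0,0,-0.0277,0 | 0,0,0,-0.0277,0 | 0,0,0,0,0",
  "force": 40
}}

```text
clock: 42.02
tcp_pos: [0.544, -0.3602, 0.3285]
orientation: [-2.22, -2.223, -0.0]
ft_force: [-0.4, -0.8, 0.7]
gripper_width: -0.0005
finger_force: 0.0
```

```bash
python3 - <<'E'
from h import *
np.set_printoptions(precision=4,suppress=True)
s=ctrl.state();M=Ro.from_rotvec(s["orientation"]).as_matrix();print(M.round(3),s["gripper_width"]);print(tool([.393,-.335,.12]))
E
```

```text
[[-0.001  1.    -0.   ]
 [ 1.     0.001  0.   ]
 [ 0.    -0.    -1.   ]] -0.0005294408634168227
[ 0.0253 -0.1509  0.2085]
```

Converted, 0.06 m is 0.96, -0.0503 m is -0.8048.

>>> {"method": "nudge_tcp", "body": {
  "ticks": "0.136,-0.8048,0,0,0 | 0.136,-0.8048,0,0,0 | 0.1328,-0.8048,0,0,0 | 0,0,0.96,0,0 | 0,0,0.96,0,0 | 0,0,0.96,0,0 | 0,0,0.96,0,0 | 0,0,0.64,0,0 | 0,0,0,0,0 | 0,0,0,0,0"
}}

```text
clock: 43.28
tcp_pos: [0.3939, -0.3365, 0.05]
orientation: [2.218, 2.222, -0.0]
ft_force: [0.9, -0.1, -0.4]
gripper_width: -0.0002
finger_force: 0.0
```

```bash
python3 - <<'E'
from h import *
np.set_printoptions(precision=4,suppress=True)
i=ctrl.get_image("wrist");t=ctrl.get_image("scene");h=cv2.cvtColor(i["pixels"],cv2.COLOR_RGB2GRAY)
print(tool([.393,-.335,.037]),proj(i,[.4014,-.3658,.048]))
E
```

```text
[ 0.0022 -0.0014  0.0137] [302.6599 321.1776]
```

Converted, 0.012 m is 0.192, -0.008 m is -0.128.

>>> {"method": "nudge_tcp", "body": {
  "ticks": "0,0,0.192,0,0 | -0.128,0,0,0,0 | -0.128,0,0,0,0 | -0.128,0,0,0,0 | -0.128,0,0,0,0 | -0.08,0,0,0,0 | 0,0,0,0,0"
}}

```text
clock: 44.25
tcp_pos: [0.393, -0.3734, 0.0364]
orientation: [2.219, 2.224, -0.001]
ft_force: [-0.8, 0.8, -0.7]
gripper_width: -0.0001
finger_force: 0.4
```

>>> {"method": "nudge_tcp", "body": {
  "ticks": "-0.032,0,0,0,0 | -0.016,0,0,0,0 | 0,0,0,0,0"
}}

```text
clock: 44.62
tcp_pos: [0.393, -0.3753, 0.0364]
orientation: [-2.217, -2.224, -0.0]
ft_force: [-2.1, 2.1, -0.1]
gripper_width: 0.0
finger_force: 1.1
```

>>> {"method": "nudge_tcp", "body": {
  "ticks": "-0.032,0,0,0,0 | -0.032,0,0,0,0 | 0,0,0,0,0"
}}

```text
clock: 45.0
tcp_pos: [0.3923, -0.3772, 0.036]
orientation: [-2.214, -2.222, -0.004]
ft_force: [-2.4, 7.4, 2.6]
gripper_width: 0.0002
finger_force: 3.7
```

>>> {"method": "nudge_tcp", "body": {
  "ticks": "0.24,0,0,0,0 | 0.32,0,-0.32,0,0 | 0,0,-0.96,0,0 | 0,0,-0.96,0,0 | 0,0,-0.96,0,0 | 0.96,0,-0.48,0,0 | 0.96,0,0,0,0 | 0.96,0,0,0,0 | 0.96,0,0,0,0 | 0.96,0,0,0,0 | 0.96,0,0,0,0 | 0.96,0,0,0,0 | 0,0,0,0,0"
}}

```text
clock: 46.62
tcp_pos: [0.3919, 0.0751, 0.2651]
orientation: [2.207, 2.234, 0.004]
ft_force: [0.0, -0.3, 0.1]
gripper_width: 0.0
finger_force: 0.0
```

```bash
python3 - <<'E'
from h import *
np.set_printoptions(precision=4,suppress=True,linewidth=220)
d0=pickle.load(open("d0.pkl","rb"));t2,s2=pickle.load(open("d2.pkl","rb"))
t,s=ctrl.get_image("top"),ctrl.get_image("scene");pickle.dump([t,s],open("d7.pkl","wb"))
p=np.array([.4014,-.378,.022])
for n,sg in(("off",1),("on",-1)):
    X=p+[0,sg*.0122,.0252];print(n,proj(s,X),proj(t,X))
G=lambda p:cv2.cvtColor(p["pixels"],cv2.COLOR_RGB2GRAY).astype(int)
D=G(s)-G(d0["scene"]);x=proj(s,p+[0,0,.025]).round().astype(int);print(x);print(G(d0["scene"])[x[1]-8:x[1]+9,x[0]-12:x[0]+13]);print(G(s)[x[1]-8:x[1]+9,x[0]-12:x[0]+13])
T=G(t2).astype(np.uint8)[203:278,268:324]
print(cv2.minMaxLoc(cv2.matchTemplate(G(t).astype(np.uint8)[180:305,240:350],T,cv2.TM_CCOEFF_NORMED))[1::2],"exp 28,23")
T=G(t2).astype(np.uint8)[200:255,150:235];print(cv2.minMaxLoc(cv2.matchTemplate(G(t).astype(np.uint8)[190:265,140:245],T,cv2.TM_CCOEFF_NORMED))[1::2],"exp 10,10")
E
```

```text
off [342.6456 347.6129] [377.2048 265.5056]
on [351.9882 353.6447] [383.8135 265.6962]
[347 351]
[[210 210 211 213 215 212 208 207 209 215 230 246 252 254 253 253 253 253 253 253 253 253 253 253 253]
 [212 212 212 214 211 210 211 215 219 227 246 253 254 253 253 253 253 253 253 253 253 253 253 253 253]
 [212 213 212 215 213 209 219 234 240 243 250 254 253 253 253 253 253 253 253 253 253 253 253 253 253]
 [211 210 214 213 210 206 225 244 249 245 247 253 254 253 253 253 253 253 253 253 253 253 253 253 253]
 [214 212 211 214 209 195 215 242 250 245 237 249 254 253 253 253 253 253 253 253 253 253 253 253 253]
 [212 215 212 214 209 192 193 219 239 230 218 242 253 253 253 253 253 253 253 253 253 253 253 253 253]
 [209 214 210 218 230 220 185 174 190 185 202 247 255 254 253 253 253 253 253 253 253 25
[... 2179 characters left out ...]
 [249 247 226 191 171 170 170 171 170 171 172 173 168 170 155 169 211 238 236 222 229 250 254 253 253]
 [248 229 191 172 169 169 174 173 174 174 174 174 166 158 140 135 163 187 188 191 236 254 254 254 253]
 [230 193 174 169 171 172 173 172 174 173 172 169 161 154 134 114 113 126 135 178 248 255 255 254 253]
 [188 174 171 172 175 171 174 175 176 175 165 159 150 134 123 110 116 124 145 179 238 255 255 255 254]
 [167 167 173 177 176 175 175 170 173 169 161 147 137 120 111 119 142 152 163 171 198 228 251 255 255]
 [181 169 166 173 174 173 171 177 178 173 158 133 119 110 105 105 116 122 130 150 168 179 206 230 243]]
(0.8911507725715637, (28, 23)) exp 28,23
(0.7742627263069153, (10, 10)) exp 10,10
```

The switch ball moved from (343,347) to (353,353), matching the "on" pose. One last check that the fan head and rack still stand as set.

```bash
python3 - <<'E'
from h import *
(t6,s6),(t,s)=pickle.load(open("d6.pkl","rb")),pickle.load(open("d7.pkl","rb"))
G=lambda p:cv2.cvtColor(p["pixels"],cv2.COLOR_RGB2GRAY)
ax=np.array([.547,-.377]);u=np.array([np.cos(.18),np.sin(.18)]);bl=np.array([-u[1],u[0]])
C=np.array([*(ax+bl*.092*np.sin(.4)),.165+.092*np.cos(.4)])
for y in(-.042,.042):print("handle end",proj(s,C+[*u*y,0]),proj(t,C+[*u*y,0]))
m=G(s)
c=proj(s,C).round().astype(int);w=(m[c[1]-22:c[1]+22,c[0]-28:c[0]+28]>235).astype(np.uint8)
n,l,st,ce=cv2.connectedComponentsWithStats(w)
for k in range(1,n):
    if st[k,4]>50:
        print(st[k],ce[k]+c-[28,22]);print(cv2.minAreaRect(np.argwhere(l==k)[:,::-1].astype(np.float32)))
print(c)
print(cv2.absdiff(G(s),G(s6))[255:330,355:425].mean())
r=cv2.matchTemplate(G(s)[215:320,340:440],G(s6)[225:310,352:425],cv2.TM_CCOEFF_NORMED);print(cv2.minMaxLoc(r)[1::2],"exp 12,10")
E
```

```text
handle end [371.93833731 248.92241551] [387.15647137 235.83604349]
handle end [386.016512   231.89551636] [382.44295939 210.23417306]
[20 15 17 18 98] [379.25510204 241.34693878]
((28.329410552978516, 23.2823543548584), (4.338609218597412, 22.560768127441406), 40.601295471191406)
[28 32 18 12 79] [387.2278481  254.74683544]
((36.5, 37.5), (11.0, 17.0), 90.0)
[379 240]
14.479238095238095
(0.8253951668739319, (12, 10)) exp 12,10
```

```bash
python3 -c "
from station import ctrl
print(ctrl.close_job())"
```

```text
the job is handed in; nothing more can be done
None
```

I handed the job in: the three waffle sticks in the iron lie flat and apart on the rack, the lid is shut, the fan head points at the rack's middle (to about 1°, by my camera measurements), and its switch is over to the right (on).

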